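Pull the slotted plug from the gearbox case

TASK

Take the bar-handled puller from the wooden tool rack, lower its foot into the slot of the slotted plug in the gearbox case, and give it a quarter turn so that its thread lugs lock under the plug's top. Pull the plug straight up out of the case, keeping it level, then set it down gently and flat on the floor of the steel tray and let go, leaving the puller in it. Leave the blank plug where it is.

Things in the scene. Friction and masses are not known exactly. Their poses are not given: they have to be found in the camera images.
- puller: Steel rod with flat bar handle, upright in a slot (30 deep, floor 12 above bench) of a 42 mm high wooden rack. Origin: centre of foot's underside, z up. Foot 44 along x, 14 along y, 10 mm high; shaft 12 mm dia.; handle 50 along x, 14 thick along y, 100 to 126 mm above origin: grasp across y from above. 0.22 kg. The round-knobbed tool in the rack's other slot, 100 mm away, is a scraper, not needed.
- plug: Steel plug 80x80x30 mm, about 0.35 kg, slot in top; in a square opening of the fixed gearbox case, keyed against turning, 3 mm play. Origin: underside centre, z up. Slot 54 along x, 24 mm along y, through 8 mm top; below it a cavity 62x62, 16 high, floor 6 mm above origin. Foot enters along x; turned 60 to 90 degrees either way (freely, no pitch) it catches under the top, with 6 mm height play.
- blank_plug: The other plug in the case, also 80x80x30 mm but with a closed top (round boss, four screw heads). Origin: underside centre. It stays. The aluminium gearbox case is 140x260 mm and 60 mm high, its two square openings 124 mm apart and 26 mm deep; both plugs stand 4 mm proud of it, their tops 64 mm above the bench.
- tray: Fixed open steel tray, 170x170 mm, 30 mm high, walls 5 mm, floor 5 mm above the bench, empty. Origin: centre of its underside; its sides run along its x and y.
There are look-alikes about, which are no part of the job. Leave any green or turquoise look-alike of the puller alone.

How it is judged:
By the outcome, as a careful person would: the job done as asked, in the order asked, and still so for the second after the job is handed in, with the robot touching nothing.
It also fails if it takes over 58 s, if anything falls off the work surface, if the arm or the gripper's body presses on something with over 40 N, if the wrist force passes 120 N, or if a joint passes its speed limit or range.

ROBOT

A 7-joint arm with a two-finger parallel gripper is mounted at the origin on the work surface. World frame = base frame: x ahead of the robot, y to its left, z up, the work surface at z = 0. Lengths are in m, angles in rad, forces in N, time in s.
With the tool pointing down it reaches from about 0.425 to 0.925 m from the base axis. Payload 6.8 kg.
Tool frame: the origin (TCP) lies on the mounting face of the last link; the fingertips stand 173 mm ahead of it and the grasp point (between the pads) lies 155 mm ahead of it (ctrl.finger_overhang is the z of the fingertips in the tool frame, in m); z points along the fingers, x is the direction in which the jaws open and shut, and the axes are right-handed (so a half turn about z gives the same grasp; the last joint's range is limited). The gripper opens to 85 mm and grips with 20 to 120 N. Pads are 22 mm wide; open, the fingers measure 114 mm over their backs; the gripper's body (76 mm by 85 mm) begins 54 mm behind the grasp point. The pads swing forward as they close: fully open they stand 13 mm farther back than shut.
Start: joints at [1.036, 0.477, 0.022, 1.555, -0.011, 1.109, -0.083], TCP at [0.279, -0.614, 0.405] pointing down, gripper open.
Joint ranges: [-2.96, 2.96], [-0.34, 2.1], [-1.41, 1.46], [0.24, 2.44], [-1.37, 4.51], [0.17, 1.92], [-2.96, 2.96]. Speed limits (rad/s): [2.39, 2.39, 3.14, 3.14, 3.14, 3.14, 3.14].

INTERFACE

Orientations are given as a rotation vector (axis times angle).
In Python, from plant import ctrl, vision gives the robot as it stands.
- The arm moves only by the tool arm_command, never from a script. Its argument "deltas" is a list of rows, each a list of 4 numbers: the shift along the world's x, y, z as a fraction of full scale, then the turn about the world's z as a fraction of full scale. A call has 1 to 10 rows; each row shifts and turns the commanded pose from where the row before left it; what a row does not reach is not made up. Full scale, the value 1, is 30 mm for a shift and 0.15 rad for a turn. A row lasts 1/10 s, in which the tool goes at most 50 mm and 8.59 degrees, less where a joint would pass 70% of its speed; a pose out of reach is approached as far as the arm can. A call with a number of a shift or a turn outside -1 to 1 is refused whole. A call with a gripper value outside its range is refused whole. "claw" is the opening, from -1 (shut) to 1 (fully open), set as the call begins (left out, the last holds). The fingers move at their own pace and stop on an object; "grip_force" is the grip in N (left out, the last holds). Time passes only in rows, so rows that do not move let the fingers close. It gives the time, the measured TCP pose, the force and the opening at its end, in the units of the state.
- ctrl.state(): the state, without advancing time (a new reading comes with each control period).
- vision.capture(name): name is "side" or "top"; returns a dict with "frame" (480x640x3 uint8, red, green, blue), "z_map" (480x640 float32, m along the optical axis (not along the pixel's ray), 0 where there is no reading), "fovy" (degrees; the focal length in pixels is half the picture's height over the tangent of half this angle, whatever the lens; pixels are square), "cx", "cy" (the principal point, pixels), "view" (4x4, takes a point from world to camera coordinates). Camera axes: x right, y down, z forward; pixel columns grow to the right and rows downward; lengths in m; the calibration is good to about 2 mm. A picture is of the moment at which its call begins.
- ctrl.finish_job(): hands the job in, once; it reports no verdict.
The state is a dict: "t": time; "joints": joint angles; "dq": joint speeds; "joint_efforts": joint torques, N m; "eef_pos": TCP position; "ee_rot": TCP orientation; "contact_force": force on the tool from outside, world axes, zero at the start; "moment": the same for the moment, N m; "grip_width": opening from 0.0 (shut) to 1.0 (fully open).
Only numpy, scipy, OpenCV 4.12 (cv2) and the standard library are available. Lean on these libraries where they do the work, as an engineer would, in place of code of your own. Each camera call takes 0.05 s, during which the arm holds its last target. There are 200 camera calls.

## Working session

There is one attempt and no reset: what is moved stays moved. The work goes in short steps, Python scripts to look and compute and a tool call to move; the robot and the scene stay as the last step left them, time stands still between calls to the robot, and variables do not carry over. Pictures are saved under pics/ and viewed, about 8 in all and at most 12, crops included, and the job is handed in when it is done.

Besides the shell and the picture viewer there is one more tool, called after ">>>" as a command line: name --pt "numbers of a row" for each row, then --argument value for the rest. arm_command: Moves the arm, as the interface text tells. Its arguments: {"type":"object","properties":{"deltas":{"type":"array"},"claw":{"type":"number"},"grip_force":{"type":"number"}},"required":["deltas"]}

```bash
mkdir -p pics; ls; cat > h.py <<'E'
import numpy as np, cv2
from plant import ctrl, vision
def cap(n,fn=None):
    d=vision.capture(n)
    if fn: cv2.imwrite('pics/'+fn,d['frame'][:,:,::-1])
    d['f']=240/np.tan(np.radians(d['fovy'])/2); return d
def pts(d):
    z=d['z_map']; v,u=np.mgrid[:480,:640]
    P=np.stack([(u-d['cx'])/d['f']*z,(v-d['cy'])/d['f']*z,z],-1)
    M=np.linalg.inv(d['view']); W=P@M[:3,:3].T+M[:3,3]; W[z==0]=np.nan; return W
def ray(d,u,v,h):
    M=np.linalg.inv(d['view']); r=M[:3,:3]@np.array([(u-d['cx'])/d['f'],(v-d['cy'])/d['f'],1]); c=M[:3,3]
    return c+r*(h-c[2])/r[2]
def px(d,p):
    q=d['view'][:3,:3]@np.array(p)+d['view'][:3,3]; return q[0]/q[2]*d['f']+d['cx'],q[1]/q[2]*d['f']+d['cy']
E
python3 - <<'E'
from h import *
for n in('top','side'):
    d=cap(n,n+'0.png'); np.savez('/tmp/'+n,**d); print(n,d['fovy'],d['cx'],d['cy'],np.linalg.inv(d['view'])[:3].round(3))
s=ctrl.state();print(s)
E
```

```text
pics
top 44.851668502458395 315.4501513094023 238.84175703807233 [[ 0.017 -0.993  0.117  0.309]
 [-1.    -0.015  0.011  0.027]
 [-0.009 -0.117 -0.993  1.372]]
side 46.337446145285035 320.17184510160416 240.46978043572324 [[-0.985 -0.109  0.132  0.294]
 [-0.171  0.662 -0.73   0.936]
 [-0.008 -0.741 -0.671  0.919]]
{'t': 0.1, 'joints': array([ 1.03592792,  0.4776949 ,  0.02235918,  1.55636567, -0.01154956,
        1.10927588, -0.0830731 ]), 'dq': array([-9.65254756e-04, -2.67640963e-03, -2.02141142e-05, -3.05900280e-03,
        1.51541292e-04,  2.97017843e-04,  1.51064468e-04]), 'joint_efforts': array([ 3.96177638e-03, -5.97765863e+01,  1.61358409e+00, -2.81956530e+01,
        1.28435082e-02,  5.06521465e-03, -6.69577503e-05]), 'eef_pos': array([ 0.2793048 , -0.61422399,  0.40383259]), 'ee_rot': array([-2.64081993e+00,  1.70017713e+00,  2.19950822e-03]), 'contact_force': array([ 0.40930554, -0.01009484, -0.13472909]), 'moment': array([-0.00761753,  0.00379205, -0.03054207]), 'grip_width': 1.0047133008702867}
```

View pics/top0.png

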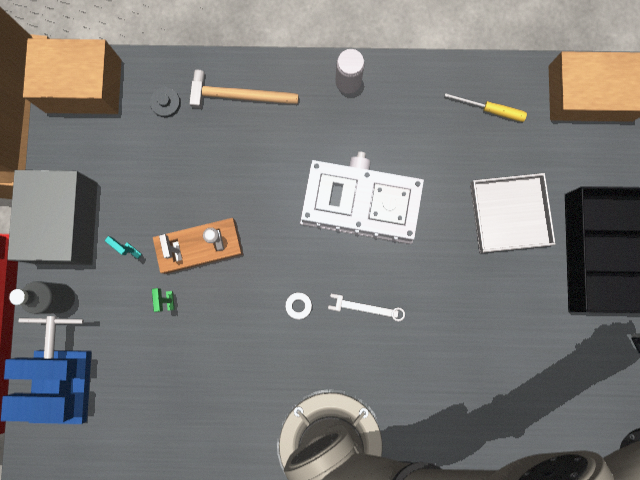

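View pics/side0.png

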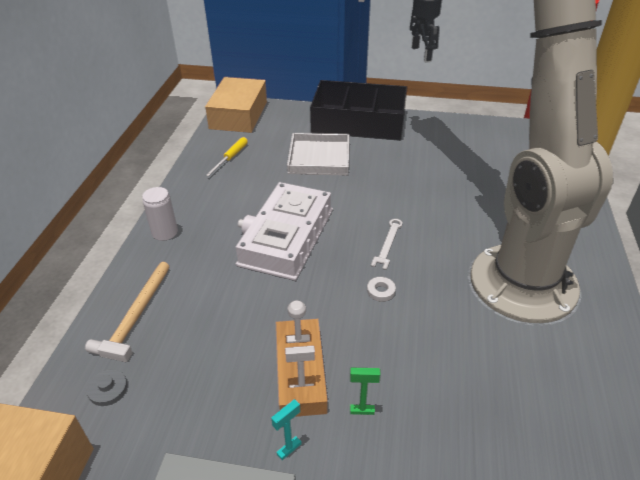

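The top view shows the rack with the puller's bar handle at about (170,248) and the scraper's knob at (212,237). The slotted plug is at (336,195), the blank plug at (389,202) and the tray at (512,213). The side view confirms this, with the handle at (300,354) and the slot at (276,233).

```bash
python3 - <<'E'
from h import *
def ld(n): 
    z=np.load('/tmp/'+n+'.npz'); return {k:z[k] for k in z}
t=ld('top'); s=ld('side')
def rect(p): 
    r=cv2.minAreaRect((p[:,:2]*1000).astype(np.float32)); return np.round(r[0],1),np.round(r[1],1),round(r[2],1)
for n,d in(('top',t),('side',s)):
    W=pts(d); W2=W
    # puller handle approx region
    c=ray(t,168,248,0.138); print('c',c.round(3))
    m=(np.hypot(W[...,0]-c[0],W[...,1]-c[1])<.06)&(W[...,2]>.128)&(W[...,2]<.15)
    p=W[m]; print(n,'handle',len(p), rect(p) if len(p)>5 else '', p[:,2].mean() if len(p) else '', p.mean(0).round(4))
    c=ray(t,336,195,.064)
    m=(np.hypot(W[...,0]-c[0],W[...,1]-c[1])<.035)&(W[...,2]<.055)&(W[...,2]>.03)
    p=W[m]; print(n,'slot deep',c.round(3),len(p),rect(p),np.median(p[:,2]))
    c=ray(t,362,200,.06)
    m=(np.hypot(W[...,0]-c[0],W[...,1]-c[1])<.16)&(W[...,2]<.070)&(W[...,2]>.056)
    print(n,'case',len(W[m]),rect(W[m]),np.median(W[m][:,2]))
    m=(np.hypot(W[...,0]-c[0],W[...,1]-c[1])<.16)&(W[...,2]<.0655)&(W[...,2]>.0625)
    c=ray(t,512,213,.03)
    m=(np.hypot(W[...,0]-c[0],W[...,1]-c[1])<.14)&(W[...,2]<.04)&(W[...,2]>.02)
    print(n,'tray',len(W[m]),rect(W[m]),np.median(W[m][:,2]))
    c=ray(t,197,245,.042)
    m=(np.hypot(W[...,0]-c[0],W[...,1]-c[1])<.12)&(W[...,2]<.048)&(W[...,2]>.036)
    print(n,'rack',len(W[m]),rect(W[m]),np.median(W[m][:,2]))
# slot by darkness in top image
f=t['frame']; cv2.imwrite('pics/c1.png',np.vstack([np.hstack([cv2.resize(f[215:285,140:250],None,fx=3.6,fy=3.6),cv2.resize(f[150:220,290:400],None,fx=3.6,fy=3.6)]),np.hstack([cv2.resize(s['frame'][320:390,250:360],None,fx=3.6,fy=3.6),cv2.resize(s['frame'][200:270,230:340],None,fx=3.6,fy=3.6)])])[:,:,::-1])
E
```

```text
c [0.43  0.356 0.138]
top handle 179 (array([435.8, 363.9]), array([50.2, 15.3]), 15.3) 0.13690283006539267 [0.4355 0.3632 0.1369]
top slot deep [ 0.565 -0.004  0.064] 236 (array([572.5,  -3.5]), array([24.1, 54. ]), 80.8) 0.03991589482392777
top case 5987 (array([569.6, -66.1]), array([260.3, 165.6]), 80.7) 0.06137515002035587
top tray 926 (array([ 541.5, -442.6]), array([170.5, 221.5]), 6.6) 0.028368213929957475
top rack 2347 (array([448.6, 316.2]), array([ 86.4, 190.6]), 14.8) 0.04204768411217774
c [0.43  0.356 0.138]
side handle 277 (array([434. , 365.2]), array([49. , 16.9]), 15.9) 0.13595094280363143 [0.4336 0.3675 0.136 ]
side slot deep [ 0.565 -0.004  0.064] 93 (array([571.2, -23.7]), array([50.4, 22.9]), 0.9) 0.040343835810385476
side case 4047 (array([569.2, -65.9]), array([267.3, 166.7]), 80.8) 0.061013591990715765
side tray 660 (array([ 541.3, -439.6]), array([170.1, 228.2]), 6.7) 0.02750138564656296
side rack 2914 (array([447.1, 317. ]), array([ 85.1, 193.2]), 14.9) 0.04166815092737719
```

View pics/c1.png

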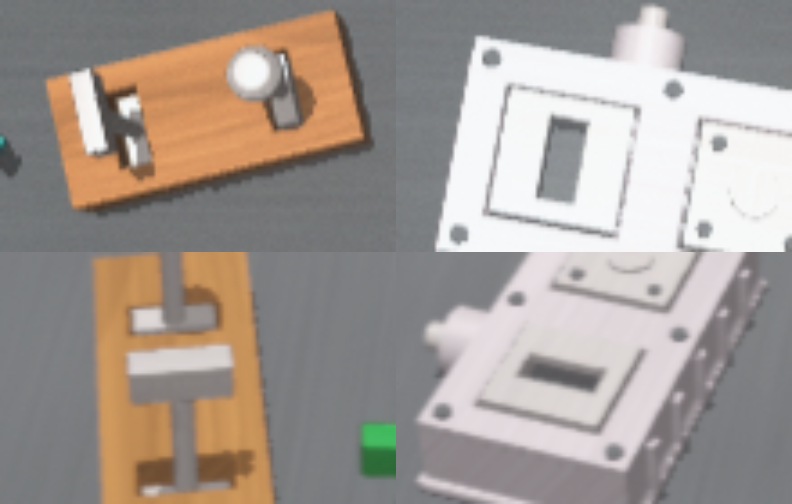

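```bash
cat >> h.py <<'E'
def mrect(d,m,h):
    v,u=np.nonzero(m); p=np.array([ray(d,a,b,h)[:2]*1000 for a,b in zip(u,v)],np.float32)
    r=cv2.minAreaRect(p); return len(p),p.mean(0).round(1),np.round(r[0],1),np.round(r[1],1),round(r[2],1)
E
python3 - <<'E'
from h import *
for n in('top','side'):
    z=np.load('/tmp/'+n+'.npz'); d={k:z[k] for k in z}; W=pts(d)
    def near(c,r): return np.hypot(W[...,0]-c[0],W[...,1]-c[1])<r
    m=near((.568,-.004),.037)&(W[...,2]<.0575)
    print(n,'slot',mrect(d,m,.064))
    g=d['frame'].max(2); print(n,'slot dark',mrect(d,near((.568,-.004),.035)&(g<(170 if n=='top' else 140)),.064))
    m=near((.54,-.44),.13)&(W[...,2]<.012)&(W[...,2]>.0025)&(d['frame'].min(2)>130)
    print(n,'trayfloor',mrect(d,m,.005))
    m=near((.435,.3645),.06)&(W[...,2]>.13)
    print(n,'handle',mrect(d,m,.138))
    hsv=cv2.cvtColor(d['frame'],cv2.COLOR_RGB2HSV)
    m=(hsv[...,0]>80)&(hsv[...,0]<95)&(hsv[...,1]>150)&(W[...,1]>.3); print('teal',W[m].min(0).round(3),W[m].max(0).round(3))
E
```

```text
top slot (239, array([567.3,  -2.8], dtype=float32), array([571.9,  -0. ]), array([30.8, 60.4]), 80.8)
top slot dark (237, array([567.5,  -2.5], dtype=float32), array([567.5,  -2.5]), array([23.8, 52.4]), 79.7)
top trayfloor (3226, array([ 538.2, -422.1], dtype=float32), array([ 540.8, -423.3]), array([174.7, 179.8]), 7.7)
top handle (168, array([435.3, 363.4], dtype=float32), array([435.2, 363.1]), array([51. , 15.7]), 15.1)
teal [0.418 0.452 0.004] [0.454 0.495 0.132]
side slot (116, array([565.4,   1.3], dtype=float32), array([5.663e+02, 5.000e-01]), array([19.9, 51.8]), 81.7)
side slot dark (109, array([ 5.663e+02, -5.000e-01], dtype=float32), array([567.7,  -0.8]), array([18.3, 50.5]), 81.1)
side trayfloor (1273, array([ 542.1, -433.8], dtype=float32), array([ 548.2, -437.8]), array([173.5, 218.9]), 6.2)
side handle (255, array([433.3, 368.1], dtype=float32), array([433.1, 368.3]), array([48.5, 19.1]), 14.5)
teal [0.418 0.455 0.   ] [0.454 0.499 0.13 ]
```

>>> arm_command --pt "0.8 0.7 0 0" --pt "0.8 0.8 0 0" --pt "0.8 0.8 0 0" --pt "0.8 0.8 0 0" --pt "0.8 0.8 0 0" --pt "0.8 0.8 0 0" --pt "0.8 0.8 0 0" --pt "0.8 0.8 0 0" --pt "0 1 0 0" --pt "0 1 0 0" --claw 1

```text
t: 1.1
eef_pos: [0.4721, -0.3639, 0.404]
ee_rot: [-2.642, 1.699, 0.002]
contact_force: [-0.2, -0.5, 0.5]
grip_width: 1.002
```

>>> arm_command --pt "0.3 1 0 -0.1" --pt "0.3 1 0 -0.1" --pt "0.3 1 0 -0.1" --pt "0 1 0 -0.1" --pt "0 1 0 -0.1" --pt "0 1 0 -0.1" --pt "0 1 0 -0.1" --pt "0 1 0 -0.1" --pt "0 1 0 -0.1" --pt "0 1 0 -0.1"

```text
t: 2.1
eef_pos: [0.4981, -0.0643, 0.4045]
ee_rot: [2.506, -1.894, -0.001]
contact_force: [0.6, 0.4, 0.2]
grip_width: 1.002
```

>>> arm_command --pt "0 1 0 -0.1" --pt "0 1 0 0" --pt "0 1 0 0" --pt "0 1 0 0" --pt "-0.2 1 0 0" --pt "-0.2 1 0 0" --pt "-0.2 1 0 0" --pt "-0.2 1 0 0" --pt "-0.2 1 0 0" --pt "-0.2 1 0 0"

```text
t: 3.1
eef_pos: [0.4619, 0.2355, 0.4044]
ee_rot: [2.492, -1.912, -0.0]
contact_force: [-0.1, 0.2, 0.2]
grip_width: 0.997
```

>>> arm_command --pt "-0.3 1 0 0" --pt "-0.3 1 0 0" --pt "-0.3 1 0 0" --pt "-0.2 0.8 0 0" --pt "0 0.4 0 0" --pt "0 0 0 0" --pt "0 0 0 0" --pt "0 0 0 0"

```text
t: 3.9
eef_pos: [0.4303, 0.3589, 0.4045]
ee_rot: [2.489, -1.915, 0.001]
contact_force: [-0.5, -1.0, 0.7]
grip_width: 0.999
```

```bash
python3 - <<'E'
from h import *
s=ctrl.state(); from scipy.spatial.transform import Rotation as R
x=R.from_rotvec(s['ee_rot']).as_matrix(); print(s['t'],s['eef_pos'],s['joints'].round(2),np.degrees(np.arctan2(x[1,0],x[0,0])),x[:,2].round(4))
E
```

```text
3.9 [0.43026471 0.35891875 0.4044659 ] [-0.44  0.33 -0.45  1.81  0.16  1.04 -2.27] -75.13845141206117 [ 0.     -0.0013 -1.    ]
```

>>> arm_command --pt "0.17 0.17 -1 0" --pt "0 0 -1 0" --pt "0 0 -1 0" --pt "0 0 -0.6 0" --pt "0 0 -0.4 0" --pt "0 0 -0.1 0" --pt "0 0 0 0" --pt "0 0 0 0"

```text
t: 4.7
eef_pos: [0.435, 0.3658, 0.2828]
ee_rot: [-2.491, 1.912, -0.001]
contact_force: [0.1, 0.1, 0.1]
grip_width: 1.001
```

```bash
python3 - <<'E'
from h import *
t=cap('top');s=cap('side')
f=np.hstack([cv2.resize(t['frame'][200:300,110:243],None,fx=3,fy=3),cv2.resize(s['frame'][300:400,230:363],None,fx=3,fy=3)])
cv2.imwrite('pics/g1.png',f[:,:,::-1])
E
```

```text
(no output)
```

View pics/g1.png

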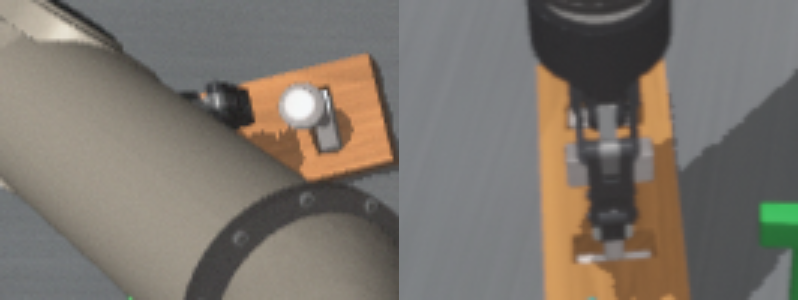

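The side crop shows the gripper centred on the handle along its length, with the handle ends at (568,162) and (652,162) and the finger at (612,175). The grasp can be closed.

>>> arm_command --pt "0 0 -0.1 0" --pt "0 0 0 0" --pt "0 0 0 0" --pt "0 0 0 0" --pt "0 0 0 0" --pt "0 0 0 0" --pt "0 0 0 0" --pt "0 0 0 0" --pt "0 0 0 0" --pt "0 0 0 0" --claw -1 --grip_force 60

```text
t: 5.8
eef_pos: [0.4346, 0.3656, 0.2788]
ee_rot: [-2.492, 1.913, -0.0]
contact_force: [1.2, -2.0, 2.5]
grip_width: 0.154
```

>>> arm_command --pt "0 0 0.2 0" --pt "0 0 0.4 0" --pt "0 0 0.6 0" --pt "0 0 0.8 0" --pt "0 0 0.8 0" --pt "0 0 0.8 0" --pt "0 0 0.4 0" --pt "0 0 0 0"

```text
t: 6.6
eef_pos: [0.4346, 0.3661, 0.4008]
ee_rot: [-2.49, 1.91, -0.001]
contact_force: [0.2, -1.1, -2.3]
grip_width: 0.152
```

>>> arm_command --pt "0.8 0 0.5 0" --pt "1 0 0.5 0" --pt "1 0 0 -0.2" --pt "1 -0.2 0 -0.2" --pt "0.6 -0.8 0 -0.2" --pt "0 -1 0 -0.2" --pt "0 -1 0 -0.2" --pt "0 -1 0 -0.2" --pt "0 -1 0 -0.2" --pt "0 -1 0 -0.2"

```text
t: 7.6
eef_pos: [0.5661, 0.1843, 0.4269]
ee_rot: [2.242, -2.197, -0.002]
contact_force: [-0.3, 0.4, -2.6]
grip_width: 0.157
```

>>> arm_command --pt "0 -1 0 -0.2" --pt "0 -1 0 -0.2" --pt "0 -1 0 -0.2" --pt "0 -1 0 -0.2" --pt "0 -1 -0.3 -0.2" --pt "0 -0.8 -0.5 -0.2" --pt "0 -0.4 -0.5 0" --pt "0 0 -0.4 0" --pt "0 0 0 0" --pt "0 0 0 0"

```text
t: 8.6
eef_pos: [0.5665, 0.0011, 0.3774]
ee_rot: [2.041, -2.388, -0.002]
contact_force: [0.2, 0.9, -1.6]
grip_width: 0.155
```

```bash
cat > st.py <<'E'
from h import *
from scipy.spatial.transform import Rotation as R
def st():
    s=ctrl.state(); x=R.from_rotvec(s['ee_rot']).as_matrix()
    print('t',round(s['t'],2),'pos',s['eef_pos'].round(4),'q',s['joints'].round(2),'jaw',np.degrees(np.arctan2(x[1,0],x[0,0])).round(2),'z',x[:,2].round(4),'F',s['contact_force'].round(1),'M',s['moment'].round(2),'g',round(s['grip_width'],3)); return s
E
python3 - <<'E'
from st import *
s=st(); t=cap('top');d=cap('side')
np.savez('/tmp/s1',**d); np.savez('/tmp/t1',**t)
W=pts(d); p=s['eef_pos']
m=(np.hypot(W[...,0]-p[0],W[...,1]-p[1])<.05)&(W[...,2]>.074)&(W[...,2]<p[2]-.155-.11)
q=W[m]; print('foot',len(q),q.min(0).round(4),q.max(0).round(4),mrect(d,m,np.median(q[:,2])))
f=np.hstack([cv2.resize(t['frame'][140:240,270:403],None,fx=3,fy=3),cv2.resize(d['frame'][130:280,200:400],None,fx=2,fy=2)])
cv2.imwrite('pics/a1.png',f[:,:,::-1])
E
```

```text
t 8.6 pos [0.5665 0.0011 0.3774] q [ 0.07  0.34 -0.23  1.84  0.09  0.98 -1.92] jaw -98.95 z [-9.e-04  7.e-04 -1.e+00] F [ 0.2  0.9 -1.6] M [-0.01  0.02 -0.01] g 0.155
foot 8 [0.5473 0.0069 0.1104] [0.5702 0.0107 0.1121] (8, array([558. ,   9.2], dtype=float32), array([558.8,   9.9]), array([ 3.8, 22.8]), 88.5)
```

View pics/a1.png

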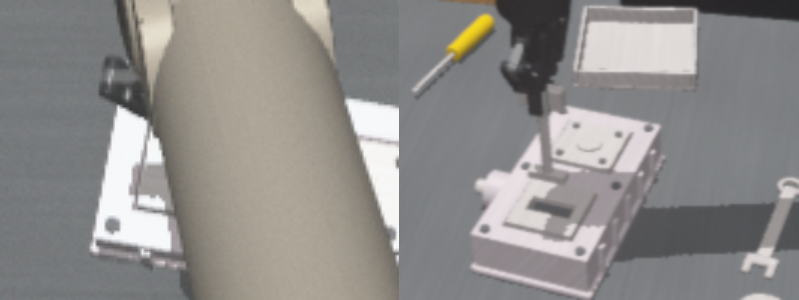

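The side crop shows the foot at about side pixel (274,216), hanging level above the slot at (275,234). I'll measure the foot's offset from its depth points.

```bash
python3 - <<'E'
from h import *
z=np.load('/tmp/s1.npz'); d={k:z[k] for k in z}; W=pts(d)
m=(np.hypot(W[...,0]-.5665,W[...,1]-.001)<.045)&(W[...,2]>.095)&(W[...,2]<.26)
for lo in np.arange(.1,.22,.01):
    k=m&(W[...,2]>lo)&(W[...,2]<=lo+.01); p=W[k]
    if len(p): print(round(lo,3),len(p),p.mean(0).round(4),p.min(0).round(4),p.max(0).round(4))
k=m&(W[...,2]>.112)&(W[...,2]<.126)
v,u=np.nonzero(k); print('u',u.min(),u.max(),'v',v.min(),v.max())
c,s=np.cos(np.radians(-9)),np.sin(np.radians(-9))
for h in(.110,.120):
  print(h,[np.round(px(d,(.5665+a*c-b*s,.0011+a*s+b*c,h)),1).tolist() for a in(-.022,.022) for b in(-.007,.007)])
b=d['frame'][205:228,255:295].max(2)
cv2.imwrite('pics/z.png',cv2.resize(d['frame'][195:245,240:310],None,fx=10,fy=10,interpolation=cv2.INTER_NEAREST)[:,:,::-1])
E
```

```text
0.11 75 [0.5633 0.0064 0.1161] [ 0.5435 -0.0115  0.1104] [0.5874 0.0137 0.12  ]
0.12 70 [0.5667 0.0038 0.1224] [ 0.5437 -0.0069  0.12  ] [0.5889 0.012  0.1296]
0.13 20 [0.5645 0.0058 0.1349] [0.5598 0.0017 0.1302] [0.5696 0.0101 0.1389]
0.14 18 [0.5646 0.0057 0.1454] [5.598e-01 5.000e-04 1.403e-01] [0.571  0.0086 0.1498]
0.15 20 [0.5647 0.0059 0.1547] [0.5586 0.0012 0.1505] [0.5714 0.01   0.1594]
0.16 19 [0.565  0.006  0.1651] [0.5606 0.0015 0.1602] [0.5707 0.0101 0.1694]
0.17 19 [0.5648 0.0061 0.1753] [0.5604 0.0021 0.1702] [0.5717 0.0088 0.1794]
0.18 23 [0.5648 0.0057 0.1846] [ 5.597e-01 -2.000e-04  1.800e-01] [0.5703 0.0108 0.1899]
0.19 16 [0.5651 0.0073 0.1943] [0.5608 0.0043 0.1905] [0.5702 0.0099 0.1991]
0.2 14 [0.5651 0.0138 0.2067] [0.5567 0.0068 0.2008] [0.5771 0.0174 0.2099]
0.21 71 [0.5626 0.0128 0.2158] [ 0.5405 -0.0012  0.2102] [0.5907 0.0243 0.22  ]
u 264 284 v 212 222
0.11 [[284.7, 218.8], [282.4, 222.6], [266.6, 214.9], [264.2, 218.6]]
0.12 [[284.5, 215.4], [282.2, 219.2], [266.3, 211.4], [263.9, 215.2]]
```

View pics/z.png

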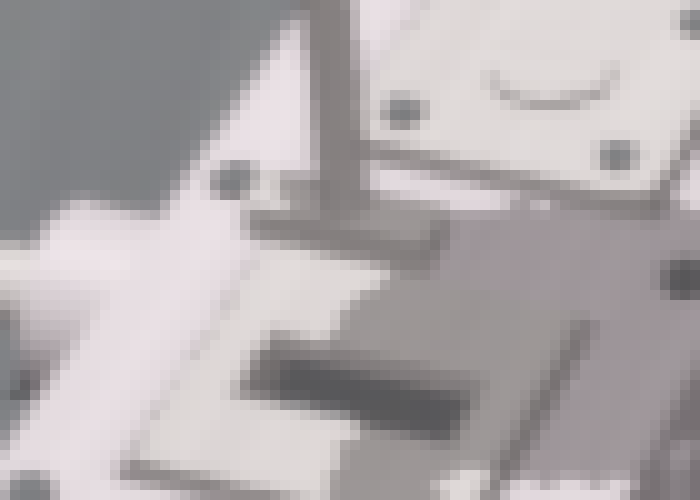

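The zoom shows the foot spanning columns 264–284 and rows 212–222, as predicted from the TCP. The slot's corners run from about (263.5,234) to (289,233), with its centre near (276,233.5).

```bash
python3 - <<'E'
from h import *
z=np.load('/tmp/s1.npz'); d={k:z[k] for k in z}
print(ray(d,276.2,233.5,.064), px(d,(.5675,-.0025,.064)))
c,s=np.cos(np.radians(-9.2)),np.sin(np.radians(-9.2))
print([np.round(px(d,(.5675+a*c-b*s,-.0015+a*s+b*c,.064)),1).tolist() for a in(-.027,.027) for b in(-.012,.012)])
E
```

```text
[ 0.56575596 -0.00091389  0.064     ] (np.float64(275.6199157374325), np.float64(232.96984299862638))
[[288.3, 232.5], [284.5, 239.0], [266.8, 227.6], [262.7, 234.1]]
```

>>> arm_command --pt "0 -0.09 -0.4 0" --pt "0 0 -0.4 0" --pt "0 0 -0.3 0" --pt "0 0 -0.2 0" --pt "0 0 -0.1 0" --pt "0 0 -0.1 0" --pt "0 0 0 0"

```text
t: 9.4
eef_pos: [0.5665, -0.003, 0.3325]
ee_rot: [2.039, -2.39, -0.0]
contact_force: [0.0, -0.6, -1.4]
grip_width: 0.151
```

>>> arm_command --pt "0 0.03 -0.15 0" --pt "0 0 -0.15 0" --pt "0 0 -0.15 0" --pt "0 0 -0.15 0" --pt "0 0 -0.1 0" --pt "0 0 -0.04 0" --pt "0 0 0 0"

```text
t: 10.1
eef_pos: [0.5665, -0.0022, 0.3103]
ee_rot: [2.039, -2.39, -0.0]
contact_force: [-0.4, -0.2, -2.1]
grip_width: 0.154
```

>>> arm_command --pt "0 0 0 0.4" --pt "0 0 0 0.6" --pt "0 0 0 0.8" --pt "0 0 0 0.8" --pt "0 0 0 0.8" --pt "0 0 0 0.8" --pt "0 0 0 0.8" --pt "0 0 0 0.8" --pt "0 0 0 0.8" --pt "0 0 0 0.8"

```text
t: 11.1
eef_pos: [0.5666, -0.0023, 0.3108]
ee_rot: [-2.995, 0.95, -0.001]
contact_force: [-0.4, -0.3, -2.2]
grip_width: 0.154
```

>>> arm_command --pt "0 0 0 0.8" --pt "0 0 0 0.8" --pt "0 0 0 0.7" --pt "0 0 0 0.5" --pt "0 0 0 0.2" --pt "0 0 0 0" --pt "0 0 0 0"

```text
t: 11.8
eef_pos: [0.5666, -0.0022, 0.3106]
ee_rot: [-3.13, 0.268, -0.0]
contact_force: [-0.0, -0.7, -2.0]
grip_width: 0.154
```

```bash
python3 -c "
from st import *
st()"
```

```text
t 11.8 pos [ 0.5666 -0.0022  0.3106] q [ 0.33  0.47 -0.56  1.88  0.32  0.89 -0.55] jaw -9.78 z [ 2.e-04  0.e+00 -1.e+00] F [-0.  -0.7 -2. ] M [-0.01  0.04 -0.05] g 0.154
```

>>> arm_command --pt "0 0 0.05 0" --pt "0 0 0.05 0" --pt "0 0 0.05 0" --pt "0 0 0.05 0" --pt "0 0 0.05 0" --pt "0 0 0.05 0" --pt "0 0 0.05 0" --pt "0 0 0 0" --grip_force 100

```text
t: 12.6
eef_pos: [0.5666, -0.0021, 0.3212]
ee_rot: [-3.13, 0.265, -0.001]
contact_force: [0.1, -0.2, -6.6]
grip_width: 0.15
```

>>> arm_command --pt "0 0 0.1 0" --pt "0 0 0.15 0" --pt "0 0 0.2 0" --pt "0 0 0.2 0" --pt "0 0 0.2 0" --pt "0 0 0.3 0" --pt "0 0 0.4 0" --pt "0 0 0.3 0" --pt "0 0 0.1 0" --pt "0 0 0 0"

```text
t: 13.6
eef_pos: [0.5667, -0.0021, 0.3803]
ee_rot: [-3.13, 0.265, -0.002]
contact_force: [-0.7, 0.1, -7.2]
grip_width: 0.15
```

```bash
python3 - <<'E'
from st import *
s=st(); t=cap('top');d=cap('side')
np.savez('/tmp/t2',**t);np.savez('/tmp/s2',**d)
f=np.hstack([cv2.resize(t['frame'][140:260,380:580],None,fx=2,fy=2),cv2.resize(d['frame'][120:280,200:400],None,fx=2,fy=2)[:240]])
f=np.hstack([cv2.resize(t['frame'][140:290,380:580],None,fx=2,fy=2),cv2.resize(d['frame'][120:270,200:400],None,fx=2,fy=2)])
cv2.imwrite('pics/l1.png',f[:,:,::-1])
W=pts(t)
# tray floor: bright px, ray to floor height; use side rim too
for n,q in(('top',t),('side',d)):
    W=pts(q)
    m=(abs(W[...,0]-.54)<.12)&(abs(W[...,1]+.43)<.10)&(W[...,2]>.024)&(W[...,2]<.036)&(q['frame'].min(2)>110)
    m=m.astype(np.uint8); k,l,stt,_=cv2.connectedComponentsWithStats(cv2.dilate(m,np.ones((3,3),np.uint8)))
    b=(l==1+np.argmax(stt[1:,4]))&(m>0); print(n,mrect(q,b,.03))
E
```

```text
t 13.6 pos [ 0.5667 -0.0021  0.3803] q [ 0.37  0.39 -0.6   1.81  0.25  1.02 -0.5 ] jaw -9.69 z [ 1.3e-03 -1.0e-04 -1.0e+00] F [-0.7  0.1 -7.2] M [ 0.08 -0.03  0.01] g 0.15
top (583, array([ 536.3, -422.4], dtype=float32), array([ 538.3, -418.2]), array([170., 170.]), 6.7)
side (319, array([ 523.6, -423.9], dtype=float32), array([ 537.7, -411.4]), array([169.4, 182.7]), 6.7)
```

View pics/l1.png

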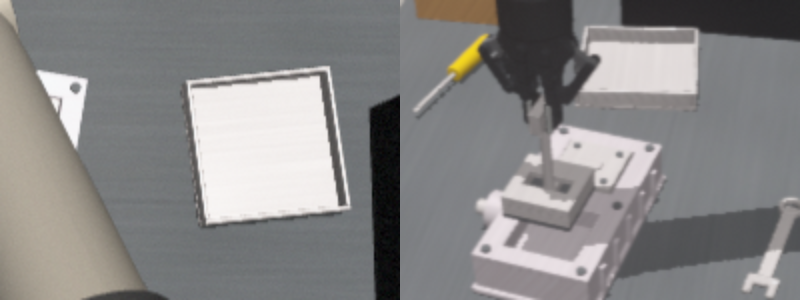

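The side crop shows the plug hanging level on the puller at about (548,190), clear of its open hole, with the blank plug still seated. The top crop shows the empty tray, whose rim fits a 170x170 square at (0.538,-0.418).

>>> arm_command --pt "0 -0.1 0.1 0" --pt "0 -0.25 0 0" --pt "0 -0.4 0 0.1" --pt "-0.05 -0.55 0 0.1" --pt "-0.05 -0.7 0 0.1" --pt "-0.05 -0.7 0 0.1" --pt "-0.05 -0.7 0 0.1" --pt "-0.05 -0.7 0 0.1" --pt "-0.05 -0.7 0 0.1" --pt "-0.05 -0.7 0 0.1"

```text
t: 14.7
eef_pos: [0.5557, -0.1689, 0.3823]
ee_rot: [3.14, -0.077, -0.001]
contact_force: [1.5, -0.8, -6.2]
grip_width: 0.147
```

>>> arm_command --pt "-0.05 -0.7 0 0.1" --pt "-0.05 -0.7 0 0.1" --pt "-0.05 -0.7 0 0.1" --pt "-0.05 -0.7 0 0.1" --pt "-0.05 -0.7 0 0.1" --pt "-0.05 -0.7 0 0.1" --pt "-0.05 -0.7 0 0.1" --pt "-0.05 -0.7 0 0.1" --pt "-0.05 -0.7 0 0.1" --pt "-0.05 -0.7 0 0.1"

```text
t: 15.7
eef_pos: [0.5403, -0.3789, 0.382]
ee_rot: [-3.137, -0.158, 0.002]
contact_force: [0.3, -0.2, -6.2]
grip_width: 0.15
```

>>> arm_command --pt "-0.05 -0.55 0 0" --pt "0 -0.4 0 0" --pt "0 -0.2 0 0" --pt "0 -0.1 0 0" --pt "0 0 0 0" --pt "0 0 0 0"

```text
t: 16.3
eef_pos: [0.54, -0.4135, 0.3826]
ee_rot: [-3.137, -0.161, -0.0]
contact_force: [0.5, 0.7, -7.0]
grip_width: 0.147
```

```bash
python3 - <<'E'
from st import *
s=st(); d=cap('side'); t=cap('top'); W=pts(d)
p=s['eef_pos']; m=(np.hypot(W[...,0]-p[0],W[...,1]-p[1])<.07)&(W[...,2]>.06)&(W[...,2]<.16)
q=W[m]; print(len(q),q.min(0).round(3),q.max(0).round(3))
z=q[:,2]; k=(z>np.percentile(z,40)); 
f=np.hstack([cv2.resize(t['frame'][140:290,410:610],None,fx=2,fy=2),cv2.resize(d['frame'][50:200,240:440],None,fx=2,fy=2)])
cv2.imwrite('pics/p1.png',f[:,:,::-1])
h=np.histogram(z,bins=np.arange(.06,.161,.004)); print(h[0],h[1].round(3))
E
```

```text
t 16.3 pos [ 0.54   -0.4135  0.3826] q [ 0.91  0.56 -0.51  1.54  0.29  1.13  0.44] jaw 5.87 z [ 2.e-04  7.e-04 -1.e+00] F [ 0.5  0.7 -7. ] M [ 0.02  0.02 -0.04] g 0.147
711 [ 0.497 -0.461  0.099] [ 0.584 -0.364  0.16 ]
[  0   0   0   0   0   0   0   0   0   1   6  38  47  51  44  37  55 122
 246  35   4   7   6   7   5] [0.06  0.064 0.068 0.072 0.076 0.08  0.084 0.088 0.092 0.096 0.1   0.104
 0.108 0.112 0.116 0.12  0.124 0.128 0.132 0.136 0.14  0.144 0.148 0.152
 0.156 0.16 ]
```

View pics/p1.png

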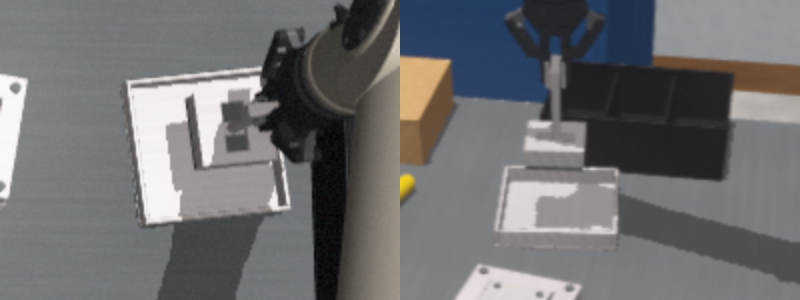

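The plug hangs level over the tray (about (230,130) in the top crop and (555,145) in the side crop), with its top at z≈0.134 and its underside at ≈0.104. Next I'll lower it.

>>> arm_command --pt "0 -0.05 -0.2 0" --pt "0 -0.05 -0.4 0" --pt "0 0 -0.5 0" --pt "0 0 -0.5 0" --pt "0 0 -0.5 0" --pt "0 0 -0.3 0" --pt "0 0 -0.2 0" --pt "0 0 -0.1 0" --pt "0 0 0 0" --pt "0 0 0 0"

```text
t: 17.4
eef_pos: [0.5398, -0.4178, 0.3022]
ee_rot: [3.137, 0.158, 0.002]
contact_force: [-0.3, 0.4, -6.7]
grip_width: 0.143
```

>>> arm_command --pt "0 0 -0.07 0" --pt "0 0 -0.07 0" --pt "0 0 -0.07 0" --pt "0 0 -0.05 0" --pt "0 0 -0.05 0" --pt "0 0 -0.05 0" --pt "0 0 0 0" --pt "0 0 0 0"

```text
t: 18.2
eef_pos: [0.5396, -0.4177, 0.2907]
ee_rot: [-3.138, -0.158, -0.0]
contact_force: [0.4, -0.4, -6.8]
grip_width: 0.144
```

>>> arm_command --pt "0 0 -0.04 0" --pt "0 0 -0.04 0" --pt "0 0 -0.04 0" --pt "0 0 -0.04 0" --pt "0 0 -0.04 0" --pt "0 0 -0.04 0" --pt "0 0 0 0" --pt "0 0 0 0"

```text
t: 19.0
eef_pos: [0.5398, -0.4178, 0.284]
ee_rot: [3.137, 0.159, 0.002]
contact_force: [0.3, -0.7, -3.5]
grip_width: 0.15
```

>>> arm_command --pt "0 0 -0.04 0" --pt "0 0 -0.04 0" --pt "0 0 -0.04 0" --pt "0 0 0 0" --pt "0 0 0 0"

```text
t: 19.5
eef_pos: [0.5395, -0.4177, 0.2799]
ee_rot: [-3.138, -0.159, 0.0]
contact_force: [0.4, -0.2, -2.9]
grip_width: 0.148
```

>>> arm_command --pt "0 0 -0.02 0" --pt "0 0 -0.02 0" --pt "0 0 0 0" --pt "0 0 0 0"

```text
t: 19.9
eef_pos: [0.5395, -0.4177, 0.2787]
ee_rot: [-3.138, -0.158, 0.0]
contact_force: [0.3, 0.5, -2.2]
grip_width: 0.155
```

>>> arm_command --pt "0 0 -0.02 0" --pt "0 0 -0.02 0" --pt "0 0 0 0" --pt "0 0 0 0"

```text
t: 20.3
eef_pos: [0.5397, -0.4177, 0.278]
ee_rot: [3.137, 0.159, 0.001]
contact_force: [-1.3, 0.6, 3.1]
grip_width: 0.151
```

>>> arm_command --pt "0 0 -0.02 0" --pt "0 0 -0.01 0" --pt "0 0 0 0" --pt "0 0 0 0"

```text
t: 20.7
eef_pos: [0.5398, -0.4176, 0.278]
ee_rot: [3.137, 0.158, 0.001]
contact_force: [-3.0, 1.9, 8.2]
grip_width: 0.147
```

>>> arm_command --pt "0 0 0.03 0" --pt "0 0 0 0" --pt "0 0 0 0"

```text
t: 21.0
eef_pos: [0.5397, -0.4177, 0.2779]
ee_rot: [3.137, 0.159, 0.001]
contact_force: [-1.4, 1.8, 5.4]
grip_width: 0.148
```

>>> arm_command --pt "0 0 0 0" --pt "0 0 0 0" --pt "0 0 0 0" --pt "0 0 0 0" --pt "0 0 0 0" --pt "0 0 0 0" --pt "0 0 0 0" --pt "0 0 0 0" --claw -0.3 --grip_force 20

```text
t: 21.8
eef_pos: [0.5395, -0.4177, 0.2775]
ee_rot: [-3.138, -0.159, -0.0]
contact_force: [0.3, 0.3, -0.3]
grip_width: 0.351
```

>>> arm_command --pt "0 0 0 0" --pt "0 0 0 0" --pt "0 0 0 0" --pt "0 0 0 0" --pt "0 0 0 0" --claw 0.6

```text
t: 22.3
eef_pos: [0.5395, -0.4177, 0.2775]
ee_rot: [3.138, 0.159, 0.0]
contact_force: [0.0, -0.6, -0.1]
grip_width: 0.798
```

>>> arm_command --pt "0 0 0.2 0" --pt "0 0 0.5 0" --pt "0 0 0.8 0" --pt "0 0 1 0" --pt "0 0 1 0" --pt "0 0 0.8 0" --pt "0 0 0.3 0" --pt "0 0 0 0" --pt "0 0 0 0"

```text
t: 23.2
eef_pos: [0.5392, -0.4175, 0.4146]
ee_rot: [-3.137, -0.159, 0.002]
contact_force: [-1.1, 0.1, -0.9]
grip_width: 0.796
```

```bash
python3 - <<'E'
from st import *
s=st(); d=cap('side'); t=cap('top'); W=pts(d)
m=(np.hypot(W[...,0]-.54,W[...,1]+.418)<.035)&(W[...,2]>.025)&(W[...,2]<.045); q=W[m]
A=np.c_[q[:,:2]-q[:,:2].mean(0),np.ones(len(q))]; k=abs(q[:,2]-np.median(q[:,2]))<.004
print('plug top z, slopes',np.linalg.lstsq(A[k],q[k,2],rcond=None)[0].round(4),k.sum())
f=np.hstack([cv2.resize(t['frame'][140:290,410:610],None,fx=2,fy=2),cv2.resize(d['frame'][50:200,240:440],None,fx=2,fy=2)])
f=np.vstack([f,np.hstack([cv2.resize(d['frame'][180:330,220:420],None,fx=2,fy=2),cv2.resize(t['frame'][140:290,290:490],None,fx=2,fy=2)])])
cv2.imwrite('pics/e1.png',f[:,:,::-1])
E
```

```text
t 23.2 pos [ 0.5392 -0.4175  0.4146] q [ 0.92  0.53 -0.51  1.5   0.27  1.19  0.46] jaw 5.79 z [-1.1e-03  6.0e-04 -1.0e+00] F [-1.1  0.1 -0.9] M [ 0.03 -0.02 -0.03] g 0.796
plug top z, slopes [-0.0085  0.0161  0.0347] 172
```

View pics/e1.png

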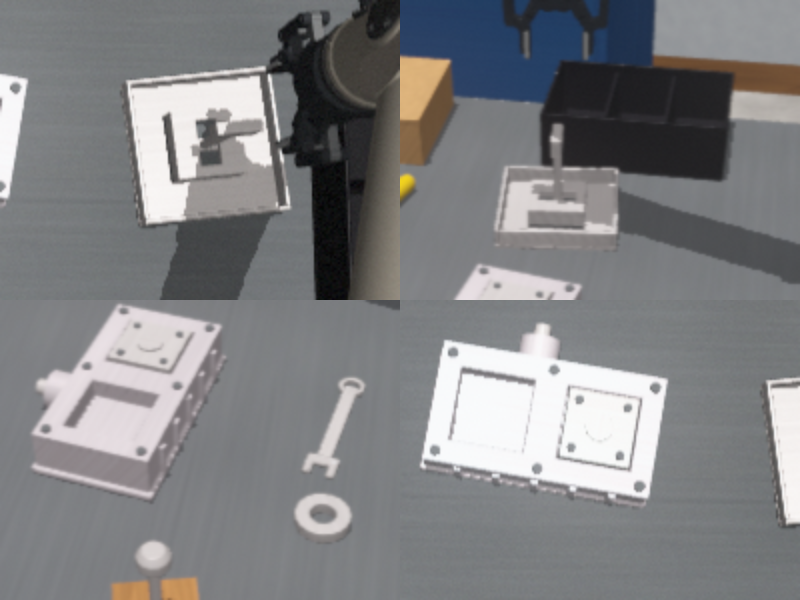

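The plug lies flat in the tray, with its top at z≈0.035 (about (555,205) in the side crop). The puller stands upright in it, the blank plug is still seated and the gripper is clear, so I'm handing in the job.

```bash
python3 -c "
from plant import ctrl
print(ctrl.finish_job())"
```

```text
the job is handed in; nothing more can be done
None
```

I handed the job in at about 23 s on the robot's clock. The slotted plug is flat on the tray floor, and the bar-handled puller is still standing in it.

- **Lift:** I took the puller from the rack, lowered its foot into the slot without contact and turned it about 89°. The plug came straight up and looked level in the side picture.
- **Set-down:** I lowered the plug in small steps onto the tray, let go and backed the gripper off upwards. The highest contact force reported at the end of any move was about 9 N.
- **Last checks:** The plug's top was at z ≈ 0.035 m, as expected for 30 mm on the 5 mm floor. The slopes in its plane fit were about 0.01–0.02, roughly 1°; I put this down to depth noise. The blank plug was still seated and the gripper was about 0.1 m above the puller.
- **Disagreements:** The two cameras differed by a few millimetres on the handle, slot and tray. The side view's larger differences came from side faces caught in its masks, so I relied mostly on the top view. No check failed.

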